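# Secure the frame's back and show it to the inspection camera

## Robot

A 6-joint arm with a two-finger parallel gripper is mounted at the origin on the work surface. World frame = base frame: x ahead of the robot, y to its left, z up, the work surface at z = 0. Lengths are in m, angles in rad, forces in N, time in s.
With the tool pointing down it reaches from about 0.325 to 1 m from the base axis. Payload 5.1 kg.
Tool frame: the origin (TCP) lies at the very end of the fingers, on their centre line; the grasp point (between the pads) lies 19 mm behind it; y points along the fingers, z is the direction in which the jaws open and shut, and the axes are right-handed (so a half turn about y gives the same grasp; the last joint's range is limited). The gripper opens to 85 mm and grips with 20 to 120 N. Pads are 22 mm wide; open, the fingers measure 114 mm over their backs; the gripper's body (76 mm by 85 mm) begins 54 mm behind the grasp point. The pads swing forward as they close: fully open they stand 13 mm farther back than shut.
Start: joints at [-1.43, 0.124, 1.65, -0, 1.367, -0.083], TCP at [0.144, -0.634, 0.231] pointing down, gripper open.
Joint ranges: [-2.61, 2.61], [-1.02, 2.33], [0.03, 2.71], [-1.35, 4.49], [0.32, 2.68], [-2.91, 2.91]. Speed limits (rad/s): [2.57, 2.57, 3.14, 3.14, 3.14, 3.14].

## Interface

Orientations are given as a 3x3 rotation matrix whose columns are the frame's x, y, z axes.
In Python, from bench import status, eyes, ticket gives the robot as it stands.
- The arm moves only by the tool servo_tool, never from a script. Its argument "targets" is one flat list of numbers, 7 for each row, row after row: the turn, a rotation vector about the tool's x, y, z in rad, then the shift along the tool's x, y, z in mm, then the finger opening in mm, from 0 to 85.4. In form: [rx, ry, rz, x, y, z, hand, rx, ry, rz, x, y, z, hand, ...]. A call has 1 to 8 rows; each row is the pose to reach, as a shift and turn from the pose commanded when the call began, along the tool's axes at that moment; what a row does not reach only later rows make up. A row lasts 1/12 s, in which the tool goes at most 41.7 mm and 7.16 degrees, less where a joint would pass 70% of its speed; a pose out of reach is approached as far as the arm can. A call with a gripper value outside its range is refused whole. The fingers move at their own pace and stop on an object; "squeeze" is the grip in N (left out, the last holds). Time passes only in rows, so rows that repeat a pose let the fingers close. It gives the time, the measured TCP pose, the force and the opening at its end, in the units of the state.
- status.state(): the state, without advancing time (a new reading comes with each control period).
- eyes.get_image(name): name is "scene" or "top" or "wrist"; returns a dict with "img" (384x512x3 uint8, red, green, blue), "range_z" (384x512 float32, m along the optical axis (not along the pixel's ray), 0 where there is no reading), "fx", "fy", "cx", "cy" (pixels), "rvec" (rotation vector, rad) and "tvec" (3), from world to camera coordinates, as OpenCV has them; the wrist camera has in their place "hand_eye" (4x4, takes a point from camera to tool coordinates, whose origin is the TCP and whose axes are the tool frame's). Camera axes: x right, y down, z forward; pixel columns grow to the right and rows downward; lengths in m; the calibration is good to about 2 mm. A picture is of the moment at which its call begins: read the wrist's pose just before it.
- ticket.close_job(): hands the job in, once; it reports no verdict.
The state is a dict: "time": time; "qpos": joint angles; "qvel": joint speeds; "joint_efforts": joint torques, N m; "tool_pos": TCP position; "tcp_rot": TCP orientation; "ft_force": force on the tool from outside, world axes, zero at the start; "moment": the same for the moment, N m; "width": finger opening in m.
Only numpy, scipy, OpenCV 4.12 (cv2) and the standard library are available. Lean on these libraries where they do the work, as an engineer would, in place of code of your own. Each camera call takes 0.05 s, during which the arm holds its last target. There are 200 camera calls.

## Task

On the larger picture frame, turn the open turnbutton on its back straight down over the back board while the frame still stands in its stand. Then lift the frame out and finish while holding it still in the air in front of the inspection camera: picture towards the lens, upright and square on, the picture's centre level with and straight ahead of the lens, about 15 cm from it. Leave the other frame and the things on the table where they are.

Things in the scene. Friction and masses are not known exactly. Their poses are not given: they have to be found in the camera images.
- frame: wooden picture frame, 130 wide (y) x 130 high (z) x 20 thick (x), 0.2 to 0.4 kg, upright in the stand. Origin: centre of its underside, 12 above the table. Picture (black, white strips) looks along -x, back along +x. Two turnbuttons on the back, pivots 11 below the top edge: at y = +38 one fixed, down; at y = -38 the open one. Once down, they leave the rail clear from y = -25 to 25.
- button (a joint): the open turnbutton's angle (rad): 0 = pointing level along the frame's +y, across the middle of the top rail; grows as its free end swings down; 1.571 = straight down over the back board, at its stop. Range -0.4 to 1.571, starts at -0.3 to 0.3. Light friction (about 0.7 N at the knob); stays where it is left.
- button_knob (a point): middle of the round brass knob on the free end of the open turnbutton, 30 from the pivot: 10 across, its axis along the frame's x, reaching from 4 to 18 out from the frame's back face (this point: 11 out). The steel bar under it is 44 long, 12 wide, 5 thick.
- frame_face (a point): centre of the picture: on the frame's face plane (frame x = -10), 65 above its underside; axes as the frame's.
- stand: fixed wooden stand, 156 long (its y) x 70 deep (its x) x 40 high, with a slot 23 wide, 132 long and 28 deep (floor at 12) in which the frame stands, free to be lifted straight out. Origin: centre of its underside.
- camera: fixed black inspection camera on a column with a round foot (116 across); its body is 50 x 80 x 60, its top 243 above the table. It looks level along its own -x. Origin: centre of the foot's underside.
- lens (a point): centre of the camera's front glass, 45 ahead (-x) of the column's axis, 200 above the table; axes as the camera's: it looks along -x.
- other_frame: a second, smaller picture frame, 100 wide x 110 high x 20 thick, standing in another such wooden stand (fixed, 126 long), both its turnbuttons already down; leave it alone. Origin: centre of its underside
- spray_can: aluminium spray can, 52 across, 190 high, upright; leave it alone. Origin: centre of its underside
- glue: yellow glue bottle, 44 across, 120 high, upright; leave it alone. Origin: centre of its underside
- glue_2: another yellow glue bottle, 44 across, 120 high, upright; leave it alone. Origin: centre of its underside
- tape: cardboard roll of tape lying flat, 90 across, 25 high; leave it alone. Origin: centre of its underside
- paint_jar: small paint jar, 54 across, 55 high, upright; leave it alone. Origin: centre of its underside
- eraser: white eraser lying flat, 50 x 22 x 12; leave it alone. Origin: centre of its underside
- scissors: scissors lying flat, about 160 x 65, up to 8 high; leave them alone. Origin: on the underside at the pivot

How it is judged:
On the way, in this order (a step that is already met when the one before it is completed fails the run):
1. the open turnbutton is turned down while the frame stands in its stand (value of joint button above 1.3 rad and z of frame in the frame of stand below 0.025 m and horizontal distance between frame and stand below 0.015 m), for 0.2 s.
2. the frame is lifted clear of the stand, held by the fingers (height (world z) of frame above 0.05 m and contact force between the fingers and frame above 1 N and contact force between frame and stand below 0.1 N), for 0.2 s.
At the end, for the whole second after the job is handed in: Fingers alone hold the frame still: picture centre 115-185 mm ahead of the lens, within 25 mm of its axis sideways and in height, picture towards the lens, square within 0.17 rad, upright within 0.14 rad; turnbutton down (above 1.3 rad) (x of frame_face in the frame of lens between -0.185 and -0.115 m and y of frame_face in the frame of lens between -0.025 and 0.025 m and z of frame_face in the frame of lens between -0.025 and 0.025 m and x of lens in the frame of frame below -0.08 m and angle between the x axis of frame and the x axis of camera, either way round below 0.17 rad and angle between frame's own z axis and vertical below 0.14 rad and value of joint button above 1.3 rad and contact force between the fingers and frame above 1 N and linear speed of frame below 0.03 m/s and angular speed of frame below 0.2 rad/s and contact force between frame and stand below 0.1 N and contact force between frame and camera below 0.1 N and contact force between frame and other_frame below 0.1 N); the arm keeps its last pose, push and grip.
It fails at once if the other frame is shifted by more than 30 mm or tipped (distance of other_frame from where it was at the start of the episode above 0.03 m or angle between other_frame's own z axis and vertical above 0.5 rad).
It fails at once if a can, bottle or jar is shifted by more than 30 mm or knocked over (distance of any of spray_can, glue, glue_2, paint_jar from where it was at the start of the episode above 0.03 m or angle between any of spray_can, glue, glue_2, paint_jar's own z axis and vertical above 0.5 rad).
It fails at once if the tape, eraser or scissors are shifted by more than 30 mm (distance of any of tape, eraser, scissors from where it was at the start of the episode above 0.03 m).
It also fails if it takes over 54 s, if anything falls off the work surface, if the arm or the gripper's body presses on something with over 40 N, if the wrist force passes 120 N, or if a joint passes its speed limit or range.

## Working session

There is one attempt and no reset: what is moved stays moved. The work goes in short steps, Python scripts to look and compute and a tool call to move; the robot and the scene stay as the last step left them, time stands still between calls to the robot, and variables do not carry over. Pictures are saved under pics/ and viewed, about 8 in all and at most 12, crops included, and the job is handed in when it is done.

Besides the shell and the picture viewer there is one more tool, called as name(argument=value, ...) on one line, values as JSON. servo_tool: Moves the arm, as the interface text tells. Its arguments: {"type":"object","properties":{"targets":{"type":"array","items":{"type":"number"}},"squeeze":{"type":"number"}},"required":["targets"]}

```bash
mkdir -p pics; ls; cat > h.py <<'E'
import numpy as np, cv2
from bench import status, eyes, ticket
def cam(n):
    s=status.state(); d=eyes.get_image(n)
    if n=="wrist":
        T=np.eye(4);T[:3,:3]=np.array(s["tcp_rot"]).reshape(3,3);T[:3,3]=s["tool_pos"];M=T@np.array(d["hand_eye"])
    else:
        R=cv2.Rodrigues(np.array(d["rvec"],float))[0];M=np.eye(4);M[:3,:3]=R.T;M[:3,3]=-R.T@np.array(d["tvec"],float).ravel()
    d["M"]=M; return d
def cloud(d):
    z=d["range_z"];v,u=np.mgrid[:z.shape[0],:z.shape[1]]
    p=np.stack([(u-d["cx"])/d["fx"]*z,(v-d["cy"])/d["fy"]*z,z],-1)
    p=p@d["M"][:3,:3].T+d["M"][:3,3];p[z<=0]=np.nan;return p
def save(d,n,f=1): cv2.imwrite("pics/"+n,cv2.resize(d["img"][:,:,::-1],None,fx=f,fy=f))
E
python3 - <<'E'
from h import *
import pickle
for n in ("top","scene"):
    d=cam(n);save(d,n+".png",1.5);print(n,d["M"].round(3).tolist(),d["fx"],(d["range_z"]>0).mean());pickle.dump(d,open(n+".pkl","wb"))
print(status.state())
E
```

```text
pics
top [[-0.024, -0.988, 0.155, 0.424], [-1.0, 0.022, -0.012, 0.047], [0.008, -0.156, -0.988, 1.191], [0.0, 0.0, 0.0, 1.0]] 416.9080734485384 0.9959971110026041
scene [[0.835, 0.402, -0.375, 0.921], [0.55, -0.633, 0.545, -0.457], [-0.019, -0.662, -0.75, 0.796], [0.0, 0.0, 0.0, 1.0]] 346.65730550119656 0.9960123697916666
{'time': 0.1, 'qpos': array([-1.42957798e+00,  1.24462999e-01,  1.65151193e+00,  3.09015823e-05,
        1.36749515e+00, -8.26030352e-02]), 'qvel': array([ 0.00126999, -0.00098544, -0.0034517 , -0.0004435 , -0.00084838,
       -0.00033701]), 'joint_efforts': array([ 1.77691518e-04, -4.24932361e+01, -3.66652536e+01, -1.78250093e-04,
        3.94755116e-03,  1.10000201e-06]), 'tool_pos': array([ 0.14417418, -0.63325738,  0.23017606]), 'tcp_rot': array([[-9.75057799e-01, -2.34283439e-04,  2.21950971e-01],
       [-2.21951017e-01,  1.86300123e-03, -9.75056037e-01],
       [-1.85055451e-04, -9.99998237e-01, -1.86853333e-03]]), 'ft_force': array([-0.49546754,  0.37086658, -0.16044713]), 'moment': array([0.02787709, 0.06650111, 0.02195123]), 'width': 0.08536263587010848}
```

View pics/top.png

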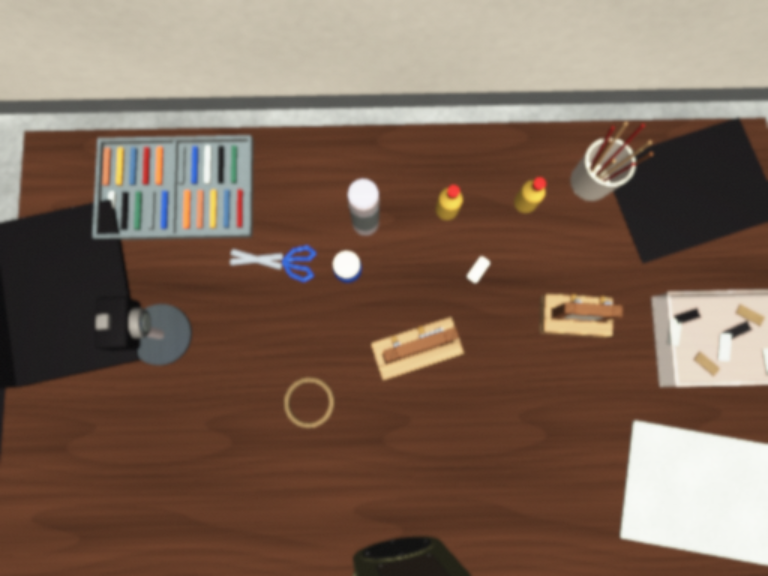

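View pics/scene.png

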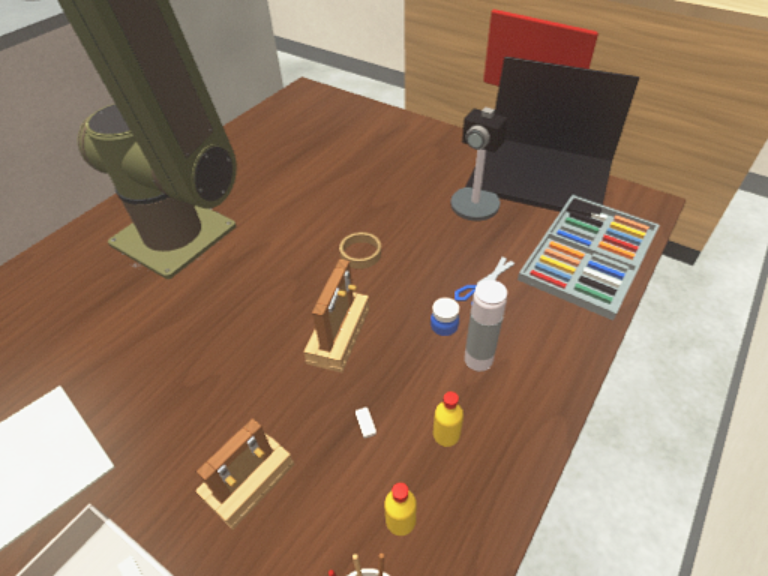

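The larger frame stands at about (420,343) in the top view, with its back towards +x. The camera is at about (130,322) and looks along -y. The scene view at about (340,295) shows the knobs on the larger frame's back. Next I'll measure these from depth.

```bash
python3 - <<'E'
from h import *
import pickle
D={n:pickle.load(open(n+".pkl","rb")) for n in("top","scene")}
P={n:cloud(D[n]) for n in D}
def uv(n,x): # top px approx
    return P[n][x[1],x[0]].round(3)
print("frame px",uv("top",(280,229)),"can",uv("top",(242,130)),"jar",uv("top",(231,177)))
c=uv("top",(280,229))
for n in D:
    p=P[n]; h=p[...,2]
    m=(abs(h-0.142)<.006)&(np.hypot(p[...,0]-c[0],p[...,1]-c[1])<.11)
    q=p[m]; (cx,cy),(a,b),an=cv2.minAreaRect(q[:,:2].astype(np.float32))
    B=cv2.boxPoints(((cx,cy),(a,b),an))
    print(n,"top rail",m.sum(),cx,cy,a,b,an,np.median(q[:,2]))
    print(B.round(4).tolist())
    m=(abs(h-0.040)<.006)&(np.hypot(p[...,0]-c[0],p[...,1]-c[1])<.11)
    q=p[m]; print(n,"stand top",m.sum(),cv2.minAreaRect(q[:,:2].astype(np.float32)))
    # camera
    m=(h>.10)&(h<.30)&(abs(p[...,1]-.5)<.2)&(p[...,0]>.25)&(p[...,0]<.7)
    q=p[m];print(n,"cam pts",m.sum(),q.min(0).round(3),q.max(0).round(3))
    m=(abs(h-.243)<.008)&(abs(p[...,1]-.5)<.25)&(p[...,0]>.25)&(p[...,0]<.7);q=p[m]
    print(n,"cam top",m.sum(),cv2.minAreaRect(q[:,:2].astype(np.float32)) if m.sum()>5 else '')
im=D["scene"]["img"][150:260,180:270];cv2.imwrite("pics/c1.png",cv2.resize(im[:,:,::-1],None,fx=6,fy=5,interpolation=2))
im=D["scene"]["img"][60:150,290:350];cv2.imwrite("pics/c2.png",cv2.resize(im[:,:,::-1],None,fx=5,fy=5,interpolation=2))
E
```

```text
frame px [ 0.494 -0.023  0.141] can [0.739 0.067 0.188] jar [0.647 0.103 0.055]
top top rail 443 0.501186728477478 -0.019874610006809235 0.037071652710437775 0.12927253544330597 16.41310691833496 0.14077097533409333
[[0.4650999903678894, 0.03689999878406525], [0.5016999840736389, -0.08709999918937683], [0.5371999740600586, -0.07660000026226044], [0.5006999969482422, 0.04740000143647194]]
top stand top 843 ((0.49252209067344666, -0.022864930331707), (0.06978670507669449, 0.15567028522491455), 17.011220932006836)
top cam pts 1149 [0.491 0.413 0.173] [0.572 0.483 0.246]
top cam top 86 ((0.5314263105392456, 0.4665835201740265), (0.018182996660470963, 0.021220147609710693), 89.89735412597656)
scene top rail 378 0.5026930570602417 -0.02067577838897705 0.03748425468802452 0.13184450566768646 17.635068893432617 0.1419424903298822
[[0.4648999869823456, 0.0364999994635582], [0.504800021648407, -0.08919999748468399], [0.5404999852180481, -0.07779999822378159], [0.5005999803543091, 0.04780000075697899]]
scene stand top 637 ((0.49442794919013977, -0.023154206573963165), (0.07006847858428955, 0.15742528438568115), 16.44978141784668)
scene cam pts 776 [0.493 0.41  0.101] [0.574 0.486 0.246]
scene cam top 39 ((0.5322469472885132, 0.4652337431907654), (0.021715473383665085, 0.018634144216775894), 9.547496795654297)
```

View pics/c1.png

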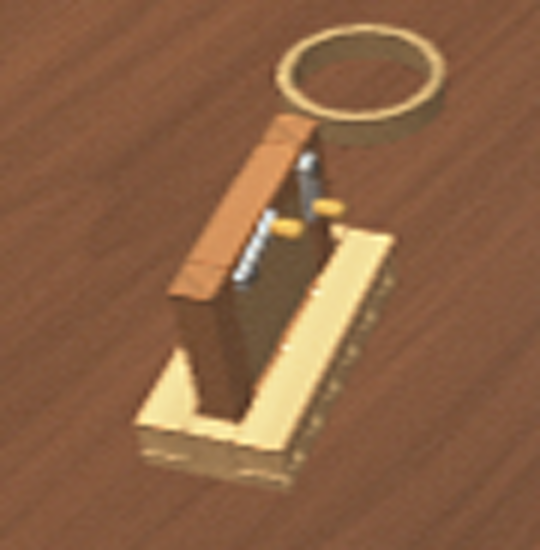

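The crop shows the open button roughly level, with its brass knob at crop (288,227), so about (228,195) in the scene image. The fixed button is beyond it at crop (328,207).

```bash
python3 - <<'E'
from h import *
import pickle
D={n:pickle.load(open(n+".pkl","rb")) for n in("top","scene")}
P={n:cloud(D[n]) for n in D}
F=np.array([.4937,-.0229]);a=.295;fx=np.array([np.cos(a),np.sin(a)]);fy=np.array([-fx[1],fx[0]])
for n in D:
    p=P[n];h=p[...,2];hsv=cv2.cvtColor(D[n]["img"],cv2.COLOR_RGB2HSV)
    L=np.stack([(p[...,:2]-F)@fx,(p[...,:2]-F)@fy,h],-1)
    m=(L[...,0]>.013)&(L[...,0]<.035)&(abs(L[...,1])<.065)&(h>.06)
    print(n,(L[m]*1000).round(0).astype(int)[::3].tolist(),hsv[m][::3].tolist())
    print("top edges x", np.percentile(L[(abs(h-.142)<.004)&(abs(L[...,1])<.03)&(abs(L[...,0])<.02)][:,0],[2,98]),"y",np.percentile(L[(abs(h-.142)<.004)&(abs(L[...,1])<.08)&(abs(L[...,0])<.02)][:,1],[1,99]))
    for lo,hi in((.222,.236),(.003,.02)):
        m=(h>lo)&(h<hi)&(abs(p[...,1]-.42)<.15)&(abs(p[...,0]-.53)<.15)&(hsv[...,1]<110)
        q=p[m];r=cv2.minAreaRect(q[:,:2].astype(np.float32));print(n,lo,m.sum(),np.round(r[0],4),np.round(r[1],4),r[2],np.median(q[:,2]))
E
```

```text
top [[26, -9, 141], [25, -6, 140], [16, -35, 132], [13, -42, 135], [21, -10, 139], [13, -34, 134], [19, -9, 140], [13, -26, 139], [16, -8, 144], [13, -18, 139], [13, -9, 140], [26, 36, 105], [23, 37, 102], [22, 40, 103], [20, 43, 97], [16, 37, 130], [14, 40, 133]] [[18, 149, 185], [18, 144, 193], [19, 44, 202], [19, 32, 216], [19, 140, 213], [20, 19, 197], [19, 130, 212], [16, 30, 207], [18, 90, 208], [17, 31, 205], [17, 36, 199], [19, 135, 211], [19, 137, 208], [19, 129, 200], [18, 109, 206], [19, 39, 181], [19, 23, 186]]
top edges x [-0.00999044  0.01367708] y [-0.06278493  0.06390137]
top 0.222 696 [0.5322 0.4498] [0.0795 0.0667] 0.3825419247150421 0.22837077009889656
top 0.003 1683 [0.5754 0.4201] [0.2998 0.2077] 89.92321014404297 0.01404932434148276
scene [[14, 41, 137], [17, 41, 135], [17, 40, 132], [17, 39, 129], [16, 41, 123], [15, 42, 117], [15, 40, 116], [15, 40, 111], [15, 32, 112], [21, 39, 107], [15, 37, 103], [24, 37, 105], [14, -3, 142], [20, 32, 106], [28, 35, 105], [14, 32, 100], [26, 32, 103], [16, -9, 141], [24, -7, 141], [17, -11, 139], [23, -6, 136], [15, -13, 13
[... 249 characters left out ...]
], [14, 75, 92], [14, 43, 113], [12, 35, 110], [11, 19, 108], [15, 26, 120], [21, 147, 236], [18, 131, 212], [22, 138, 239], [11, 12, 177], [18, 162, 191], [18, 155, 199], [14, 34, 127], [17, 148, 138], [21, 90, 235], [20, 149, 238], [18, 149, 222], [22, 143, 239], [22, 25, 183], [17, 157, 221], [18, 143, 137], [14, 83, 105], [17, 155, 161], [85, 8, 184], [20, 24, 161], [25, 17, 176], [45, 8, 181], [160, 5, 147], [13, 36, 98], [14, 31, 108], [15, 34, 120]]
top edges x [-0.00920594  0.01657408] y [-0.06517019  0.06290966]
scene 0.222 274 [0.5339 0.4507] [0.0798 0.0674] 2.6316287517547607 0.2299286455294589
scene 0.003 1046 [0.5776 0.42  ] [0.2038 0.3002] 0.1078416034579277 0.01529629778411945
```

View pics/c2.png

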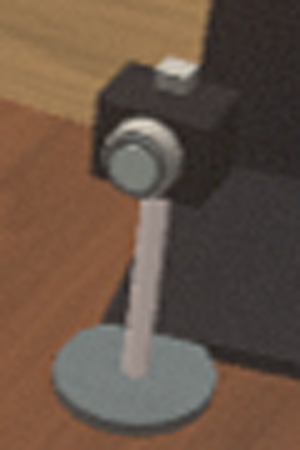

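Knob is at frame y ≈ -8, z ≈ 136 mm (button ≈ -0.15 rad). The frame is at (0.494, -0.023) with yaw 0.295. The lens is at about (0.533, 0.411, 0.20), looking along -y. The crop confirms the lens faces that way. Now moving over.

```bash
cat >> h.py <<'E'
F=np.array([.4937,-.0229]);A=.295
def go(pos,yaw):
    from scipy.spatial.transform import Rotation as Ro
    s=status.state();R=np.array(s["tcp_rot"]);z=np.array([np.cos(yaw),np.sin(yaw),0]);y=np.array([0,0,-1.]);T=np.stack([np.cross(y,z),y,z],1)
    print("t",round(s["time"],2),"row",Ro.from_matrix(R.T@T).as_rotvec().round(3),(1000*R.T@(np.array(pos)-s["tool_pos"])).round(1),"w",s["width"])
def fr(x,y,z): # frame mm -> world
    c,s=np.cos(A),np.sin(A);return np.array([F[0]+(c*x-s*y)/1e3,F[1]+(s*x+c*y)/1e3,z/1e3])
E
python3 -c "
from h import *
go(fr(31,-6,200),A)"
```

```text
t 0.1 row [ 1.000e-03 -1.642e+00 -2.000e-03] [-507.6   31.2 -513.7] w 0.08536263587010848
```

servo_tool(targets=[0, -1.64, 0, -508, 0, -514, 0, 0, -1.64, 0, -508, 0, -514, 0, 0, -1.64, 0, -508, 0, -514, 0, 0, -1.64, 0, -508, 0, -514, 0, 0, -1.64, 0, -508, 0, -514, 0, 0, -1.64, 0, -508, 0, -514, 0, 0, -1.64, 0, -508, 0, -514, 0, 0, -1.64, 0, -508, 0, -514, 0])

```text
time: 0.77
tool_pos: [0.3205, -0.3486, 0.2308]
tcp_rot: [[-0.335, -0.0, 0.942], [-0.942, 0.0, -0.335], [-0.0, -1.0, -0.0]]
ft_force: [0.0, -0.6, -1.2]
width: 0.0003
```

```bash
python3 -c "
from h import *
go(fr(31,-6,215),A)"
```

```text
t 0.77 row [ 0.    -0.636 -0.   ] [-378.5   16.    82.7] w 0.0002689236293185895
```

servo_tool(targets=[0, -0.636, 0, -378, 16, 83, 0, 0, -0.636, 0, -378, 16, 83, 0, 0, -0.636, 0, -378, 16, 83, 0, 0, -0.636, 0, -378, 16, 83, 0, 0, -0.636, 0, -378, 16, 83, 0, 0, -0.636, 0, -378, 16, 83, 0, 0, -0.636, 0, -378, 16, 83, 0, 0, -0.636, 0, -378, 16, 83, 0])

```text
time: 1.43
tool_pos: [0.4983, -0.0668, 0.2172]
tcp_rot: [[0.285, -0.0, 0.958], [-0.958, -0.0, 0.285], [0.0, -1.0, -0.0]]
ft_force: [0.6, -0.4, 0.1]
width: -0.0003
```

```bash
python3 -c "
from h import *
go(fr(31,-6,215),A)"
```

```text
t 1.43 row [ 0.    -0.006  0.   ] [-37.6   2.2  39.2] w -0.00028524771092366507
```

servo_tool(targets=[0, -0.006, 0, -38, 2, 39, 0, 0, -0.006, 0, -38, 2, 39, 0, 0, -0.006, 0, -38, 2, 39, 0, 0, -0.006, 0, -38, 2, 39, 0])

```text
time: 1.77
tool_pos: [0.5241, -0.0212, 0.2149]
tcp_rot: [[0.292, -0.002, 0.956], [-0.956, -0.0, 0.292], [-0.0, -1.0, -0.002]]
ft_force: [1.0, 0.3, 0.3]
width: 0.0001
```

```bash
python3 - <<'E'
from h import *
go(fr(31,-6,160),A)
d=cam("wrist");save(d,"w1.png",1.3);p=cloud(d);hsv=cv2.cvtColor(d["img"],cv2.COLOR_RGB2HSV)
c,s=np.cos(A),np.sin(A);L=np.stack([(p[...,:2]-F)@[c,s],(p[...,:2]-F)@[-s,c],p[...,2]],-1)*1000
top=(abs(L[...,2]-142)<5)&(abs(L[...,0])<22)&(abs(L[...,1])<75)&(hsv[...,1]>100)&(hsv[...,0]<17)
q=L[top]; print(top.sum(),np.percentile(q,[1,50,99],axis=0).round(1).tolist(), cv2.minAreaRect(q[:,:2].astype(np.float32)))
k=(L[...,0]>13)&(L[...,0]<32)&(L[...,2]>90)&(L[...,2]<160)&(abs(L[...,1])<70)&(hsv[...,1]>80)&(hsv[...,0]>15)&(hsv[...,0]<30)
n,lab,st,ce=cv2.connectedComponentsWithStats(k.astype(np.uint8))
for i in range(1,n):
  if st[i,4]>20: print(st[i].tolist(),np.percentile(L[lab==i],[2,50,98],axis=0).round(1).tolist())
E
```

```text
t 1.77 row [ 0.002  0.002 -0.   ] [-1.2 54.9  1.5] w 6.77422854881368e-05
3658 [[-7.3, -61.0, 140.1], [1.7, 8.1, 142.2], [11.8, 63.1, 143.7]] ((1.9962329864501953, -0.5569992065429688), (128.9740753173828, 19.90509033203125), 89.66737365722656)
[239, 136, 16, 12, 159] [[17.2, 33.0, 102.7], [23.0, 37.5, 105.5], [28.9, 41.5, 129.4]]
[238, 199, 16, 13, 204] [[17.4, -13.6, 134.6], [23.2, -7.8, 139.5], [29.1, -4.4, 141.3]]
```

View pics/w1.png

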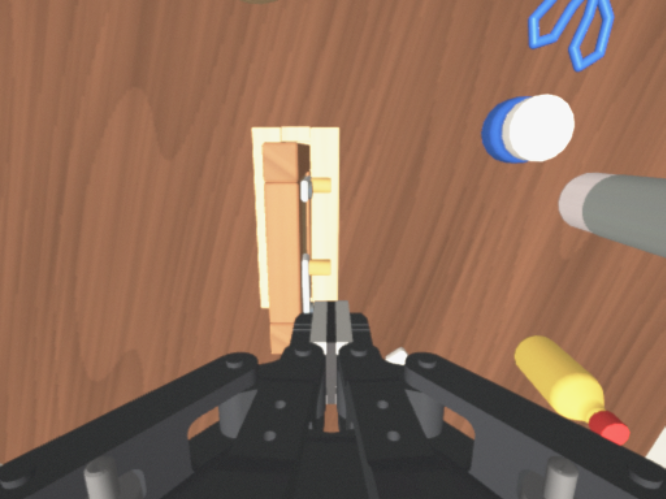

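In the wrist view the frame is at about (285,240), the open knob at (320,267) and the fixed knob at (320,185). The frame sits 2 mm further along its +x than the first estimate, so I'm correcting for that before pushing the knob.

```bash
sed -i 's/^F=.*/F=np.array([.4956,-.0223]);A=.295/' h.py; python3 -c "
from h import *
go(fr(30,-6,152),A);go(fr(30,-6,90),A)"
```

```text
t 1.82 row [0.001 0.    0.   ] [-1.9 63.1  2.9] w 4.491501042783051e-05
t 1.82 row [0.001 0.    0.   ] [ -1.9 125.1   2.9] w 4.491501042783051e-05
```

servo_tool(targets=[0, 0, 0, -2, 30, 3, 0, 0, 0, 0, -2, 63, 3, 0, 0, 0, 0, -2, 75, 3, 0, 0, 0, 0, -2, 87, 3, 0, 0, 0, 0, -2, 99, 3, 0, 0, 0, 0, -2, 110, 3, 0, 0, 0, 0, -2, 118, 3, 0, 0, 0, 0, -2, 125, 3, 0])

```text
time: 2.48
tool_pos: [0.5347, -0.0182, 0.1012]
tcp_rot: [[0.289, 0.017, 0.957], [-0.957, 0.002, 0.289], [0.003, -1.0, 0.017]]
ft_force: [-1.9, 14.3, 56.7]
width: 0.0002
```

servo_tool(targets=[0, 0, 0, 0, 0, 0, 0, 0, 0, 0, 4, 0, 0, 0, 0, 0, 0, 8, 0, 0, 0, 0, 0, 0, 11, 0, 0, 0, 0, 0, 0, 14, 0, 0, 0, 0, 0, 0, 16, 0, 0, 0, 0, 0, 0, 17, 0, 0, 0, 0, 0, 0, 17, 0, 0, 0])

```text
time: 3.15
tool_pos: [0.5417, -0.0316, 0.1035]
tcp_rot: [[0.289, 0.023, 0.957], [-0.957, 0.007, 0.289], [0.0, -1.0, 0.024]]
ft_force: [0.2, 20.5, 38.2]
width: -0.0002
```

```bash
cat > look.py <<'E'
from h import *
import sys
go(fr(30,-23,90),A)
for n in sys.argv[1:]:
    d=cam(n);p=cloud(d);hsv=cv2.cvtColor(d["img"],cv2.COLOR_RGB2HSV)
    c,s=np.cos(A),np.sin(A);L=np.stack([(p[...,:2]-F)@[c,s],(p[...,:2]-F)@[-s,c],p[...,2]],-1)*1000
    k=(L[...,0]>10)&(L[...,0]<32)&(L[...,2]>80)&(L[...,2]<160)&(abs(L[...,1])<70)&(hsv[...,1]>80)&(hsv[...,0]>15)&(hsv[...,0]<30)
    m,lab,st,ce=cv2.connectedComponentsWithStats(k.astype(np.uint8))
    for i in range(1,m):
        if st[i,4]>8: print(n,st[i].tolist(),np.percentile(L[lab==i],[2,50,98],axis=0).round(1).tolist())
E
python3 look.py wrist scene
```

```text
t 3.15 row [-0.024 -0.002  0.   ] [  0.7  13.2 -11.7] w -0.00023684985755729118
wrist [216, 139, 18, 21, 305] [[24.8, 25.1, 107.1], [28.7, 31.0, 110.3], [31.7, 34.3, 123.6]]
wrist [220, 261, 4, 6, 20] [[23.5, -32.2, 102.7], [24.3, -31.2, 105.3], [28.0, -12.6, 140.5]]
scene [225, 210, 5, 4, 14] [[22.1, -39.4, 103.1], [26.7, -36.7, 107.3], [31.8, -32.4, 109.2]]
```

The force is high (57 N) and the TCP is deflected, so I need to see what it is pressing on.

```bash
python3 - <<'E'
from h import *
d=cam("wrist");e=cam("scene")
a=cv2.resize(d["img"][60:330,130:330],(400,540));b=cv2.resize(e["img"][150:258,190:268],(390,540),interpolation=2)
cv2.imwrite("pics/w2.png",np.hstack([a,b])[:,:,::-1])
E
```

```text
(no output)
```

View pics/w2.png

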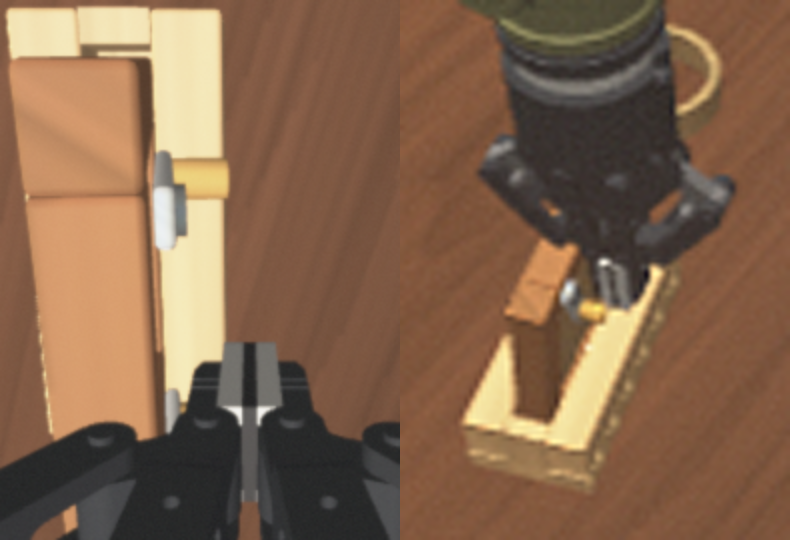

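The wide knuckles of the gripper were pressing on the rail's top edge. The knob does look swung down, at crop (590,312). Backing off straight up.

servo_tool(targets=[0, 0, 0, -2, -10, 3, 0, 0, 0, 0, -3, -30, 3, 0, 0, 0, 0, -3, -60, 3, 0, 0, 0, 0, -3, -95, 3, 0, 0, 0, 0, -3, -130, 3, 0, 0, 0, 0, -3, -130, 3, 0, 0, 0, 0, -3, -130, 3, 0])

```text
time: 3.93
tool_pos: [0.5357, -0.0316, 0.2245]
tcp_rot: [[0.291, 0.007, 0.957], [-0.957, -0.001, 0.291], [0.003, -1.0, 0.007]]
ft_force: [-0.5, 0.4, -0.0]
width: -0.0002
```

```bash
python3 look.py wrist scene; python3 - <<'E'
from h import *
for n in("wrist","scene"):
    d=cam(n);p=cloud(d);hsv=cv2.cvtColor(d["img"],cv2.COLOR_RGB2HSV)
    c,s=np.cos(A),np.sin(A);L=np.stack([(p[...,:2]-F)@[c,s],(p[...,:2]-F)@[-s,c],p[...,2]],-1)*1000
    top=(abs(L[...,2]-142)<6)&(abs(L[...,0])<15)&(abs(L[...,1])<75)&(hsv[...,1]>100)&(hsv[...,0]<17)
    q=L[top]; print(top.sum(),np.percentile(q,[1,50,99],axis=0).round(1).tolist(), cv2.minAreaRect(q[:,:2].astype(np.float32)))
    if n=="wrist":a=cv2.resize(d["img"][60:330,130:330],(400,540))
    else: b=cv2.resize(d["img"][150:258,190:268],(390,540),interpolation=2)
cv2.imwrite("pics/w3.png",np.hstack([a,b])[:,:,::-1])
E
```

```text
t 3.93 row [-0.007 -0.     0.003] [  2.  134.4  -6.6] w -0.00015879418971242616
wrist [226, 119, 16, 12, 187] [[12.7, 32.9, 101.8], [19.3, 38.2, 105.8], [25.6, 42.4, 108.0]]
wrist [228, 192, 15, 11, 160] [[12.8, -32.4, 102.5], [19.3, -27.2, 107.3], [25.7, -23.5, 109.1]]
scene [233, 190, 5, 4, 17] [[16.4, 33.3, 100.7], [22.8, 36.6, 105.1], [27.7, 40.9, 107.0]]
scene [224, 208, 6, 4, 19] [[15.4, -33.7, 101.4], [21.8, -29.2, 105.7], [27.8, -24.8, 109.1]]
4127 [[-4.2, -61.7, 139.5], [5.3, 8.7, 142.4], [14.8, 63.7, 144.1]] ((4.937600135803223, 0.26340484619140625), (128.89431762695312, 20.03337287902832), 89.7655029296875)
289 [[-7.6, -64.5, 136.9], [3.9, -14.2, 142.3], [12.6, 55.2, 144.8]] ((2.442694664001465, -1.8898544311523438), (128.66436767578125, 20.876256942749023), 89.6340103149414)
```

View pics/w3.png

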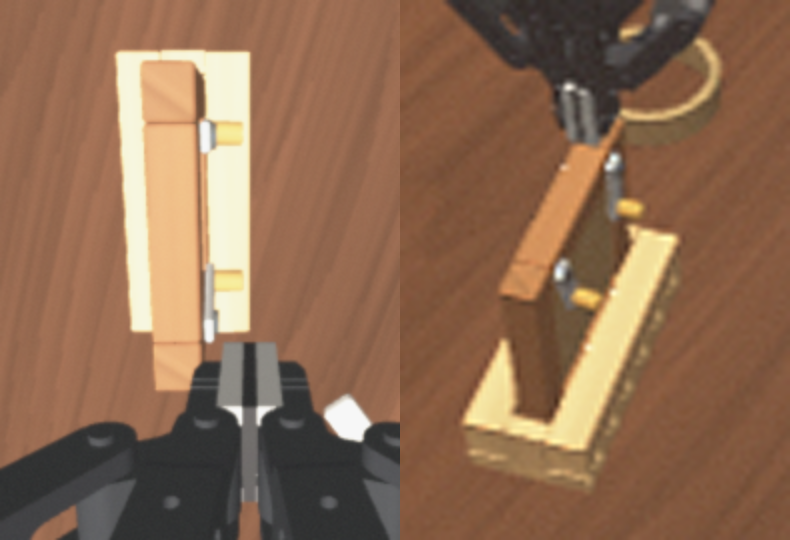

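Both buttons now look nearly down: in the right crop the open bar is at (575,280), but its knob is at frame y ≈ -28, so θ ≈ 1.2–1.27, which is just short. I'll push it again with the tool tilted, so the knuckles clear the rail.

```bash
cat >> h.py <<'E'
def got(pos,yaw,t): # tilt t about tool x
    from scipy.spatial.transform import Rotation as Ro
    s=status.state();R=np.array(s["tcp_rot"]);z=np.array([np.cos(yaw),np.sin(yaw),0]);y=np.array([0,0,-1.]);T=np.stack([np.cross(y,z),y,z],1)@cv2.Rodrigues(np.array([t,0,0.]))[0]
    print("t",round(s["time"],2),"row",Ro.from_matrix(R.T@T).as_rotvec().round(3),(1000*R.T@(np.array(pos)-s["tool_pos"])).round(1),"ft",s["ft_force"].round(1))
E
python3 -c "
from h import *
got(fr(40,-5,170),A,-.4);got(fr(33,-5,92),A,-.4)"
```

```text
t 4.13 row [-0.397  0.    -0.001] [-14.1  48.5   7.2] ft [-0.1  0.8 -0.6]
t 4.13 row [-0.397  0.    -0.001] [-14.  126.6   0.4] ft [-0.1  0.8 -0.6]
```

servo_tool(targets=[-0.397, 0, 0, -14, 10, 20, 0, -0.397, 0, 0, -14, 20, 20, 0, -0.397, 0, 0, -14, 45, 10, 0, -0.397, 0, 0, -14, 75, 5, 0, -0.397, 0, 0, -14, 100, 1, 0, -0.397, 0, 0, -14, 118, 1, 0, -0.397, 0, 0, -14, 126, 1, 0, -0.397, 0, 0, -14, 126, 1, 0])

```text
time: 4.8
tool_pos: [0.528, -0.0173, 0.091]
tcp_rot: [[0.291, -0.377, 0.88], [-0.957, -0.112, 0.268], [-0.003, -0.92, -0.393]]
ft_force: [0.3, 0.6, 0.8]
width: 0.0001
```

```bash
python3 -c "
from h import *
got(fr(26,-5,92),A,-.4);got(fr(26,-23,92),A,-.4)"
```

```text
t 4.8 row [ 0.004  0.001 -0.002] [ 0.3  1.6 -6.4] ft [0.3 0.6 0.8]
t 4.8 row [ 0.004  0.001 -0.002] [18.3  1.6 -6.4] ft [0.3 0.6 0.8]
```

No contact. Move in, then push.

servo_tool(targets=[0, 0, 0, 0, 2, -6, 0, 0, 0, 0, 0, 2, -6, 0, 0, 0, 0, 5, 2, -6, 0, 0, 0, 0, 9, 2, -6, 0, 0, 0, 0, 12, 2, -6, 0, 0, 0, 0, 15, 2, -6, 0, 0, 0, 0, 17, 2, -6, 0, 0, 0, 0, 17, 2, -6, 0])

```text
time: 5.47
tool_pos: [0.5297, -0.036, 0.0952]
tcp_rot: [[0.29, -0.37, 0.883], [-0.957, -0.112, 0.268], [0.0, -0.922, -0.386]]
ft_force: [0.8, 0.3, 0.7]
width: -0.0
```

```bash
python3 -c "
from h import *
got(fr(26,-23,92),A,-.4)"; python3 look.py scene top
```

```text
t 5.47 row [-0.003 -0.001 -0.   ] [-0.   4.  -1.2] ft [0.8 0.3 0.7]
t 5.47 row [ 0.397 -0.001  0.   ] [-0.   4.3  3.3] w -6.148447515995103e-07
scene [222, 209, 5, 4, 20] [[11.8, -38.8, 100.3], [17.8, -34.5, 106.7], [21.9, -30.1, 108.9]]
```

servo_tool(targets=[0, 0, 0, 1.5, 0, 0, 0, 0, 0, 0, 3, 0, 0, 0, 0, 0, 0, 4, 0, 0, 0, 0, 0, 0, 4, 0, 0, 0])

```text
time: 5.9
tool_pos: [0.5306, -0.0395, 0.0949]
tcp_rot: [[0.291, -0.37, 0.882], [-0.957, -0.112, 0.268], [-0.0, -0.922, -0.387]]
ft_force: [-0.1, 1.3, -0.2]
width: 0.0
```

```bash
python3 look.py scene
```

```text
t 5.9 row [ 0.397 -0.    -0.   ] [-3.7  4.   3.3] w 4.321827274174165e-05
scene [221, 209, 6, 5, 21] [[10.8, -42.3, 102.9], [16.7, -38.7, 105.5], [22.1, -32.0, 110.3]]
```

Knob is at y ≈ -38, so the button is straight down. Backing off, rising and opening above the frame's centre.

servo_tool(targets=[0, 0, 0, -5, 0, 8, 0, 0, 0, 0, -5, -20, 20, 0, 0, 0, 0, -10, -50, 25, 0, 0.1, 0, 0, -15, -90, 25, 0, 0.2, 0, 0, -20, -125, 25, 0, 0.3, 0, 0, -25, -145, 25, 40, 0.397, 0, 0, -25, -145, 25, 85, 0.397, 0, 0, -25, -145, 25, 85])

```text
time: 6.62
tool_pos: [0.5987, 0.0077, 0.2217]
tcp_rot: [[0.291, 0.006, 0.957], [-0.957, -0.0, 0.291], [0.002, -1.0, 0.005]]
ft_force: [-0.4, -0.8, -0.5]
width: 0.0357
```

```bash
python3 look.py scene; python3 - <<'E'
from h import *
go(fr(3,0,190),A)
for n in("wrist","scene"):
    d=cam(n);p=cloud(d);hsv=cv2.cvtColor(d["img"],cv2.COLOR_RGB2HSV)
    c,s=np.cos(A),np.sin(A);L=np.stack([(p[...,:2]-F)@[c,s],(p[...,:2]-F)@[-s,c],p[...,2]],-1)*1000
    for lo,hi in((138,147),(100,137)):
      top=(L[...,2]>lo)&(L[...,2]<hi)&(abs(L[...,0])<30)&(abs(L[...,1])<75)&(hsv[...,1]>100)&(hsv[...,0]<17)
      q=L[top]; print(n,top.sum(),np.percentile(q,[1,50,99],axis=0).round(1).tolist(), cv2.minAreaRect(q[:,:2].astype(np.float32)))
    if n=="wrist":a=cv2.resize(d["img"][60:330,130:330],(400,540))
    else: b=cv2.resize(d["img"][150:258,190:268],(390,540),interpolation=2)
cv2.imwrite("pics/w4.png",np.hstack([a,b])[:,:,::-1])
E
```

```text
t 6.62 row [-0.005  0.     0.002] [ 21.5 131.4 -78.1] w 0.03566464667691735
scene [231, 189, 5, 4, 17] [[10.2, 34.2, 102.2], [16.1, 36.8, 105.7], [22.8, 41.9, 109.4]]
scene [221, 210, 6, 5, 21] [[10.8, -42.9, 100.7], [16.2, -39.0, 105.7], [22.8, -33.8, 109.3]]
t 6.67 row [-0.    -0.     0.001] [  -1.3   29.9 -103.9] w 0.043457380408679226
wrist 4215 [[-13.0, -62.3, 138.5], [-2.2, 7.9, 142.2], [6.7, 64.2, 143.9]] ((-3.3272900581359863, -0.03907012939453125), (130.01744079589844, 20.968679428100586), 89.73965454101562)
wrist 1401 [[3.9, -63.0, 100.5], [6.6, 14.3, 126.5], [7.8, 64.1, 136.7]] ((14.315629959106445, 0.12805938720703125), (129.38507080078125, 21.866226196289062), 89.59072875976562)
scene 315 [[-9.8, -64.1, 138.4], [0.9, -5.6, 142.4], [10.0, 62.7, 145.1]] ((-0.041286468505859375, -0.159271240234375), (129.38955688476562, 21.602815628051758), 89.19417572021484)
scene 173 [[-9.8, -65.6, 100.3], [7.2, -49.4, 121.3], [10.0, 61.3, 136.4]] ((9.439656257629395, -2.8232879638671875), (129.26470947265625, 19.82297706604004), 81.12811279296875)
```

View pics/w4.png

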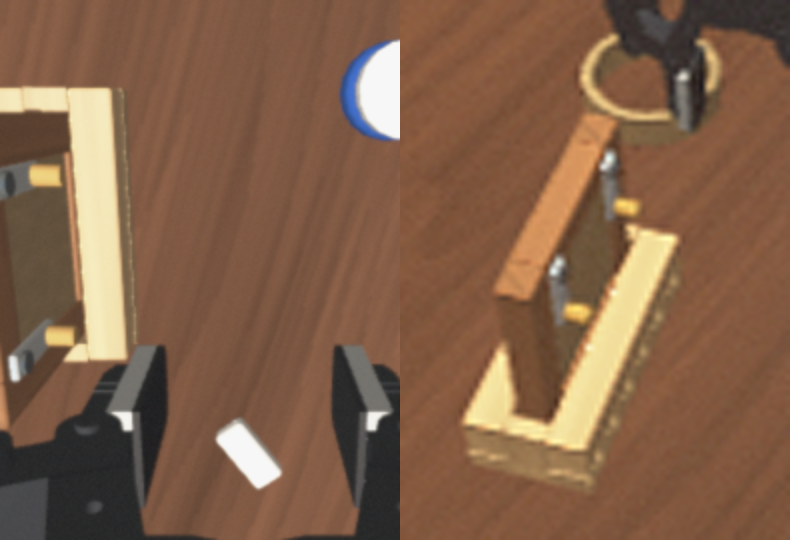

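Both buttons hang straight, with knobs at crop (627,207) and (578,312). The frame's top rail is centred at x ≈ -3. Moving above it.

servo_tool(targets=[0, 0, 0, -1, 0, -40, 85, 0, 0, 0, -1, 0, -75, 85, 0, 0, 0, -1, 0, -109, 85, 0, 0, 0, -1, 25, -109, 85, 0, 0, 0, -1, 25, -109, 85, 0, 0, 0, -1, 25, -109, 85])

```text
time: 7.27
tool_pos: [0.4935, -0.0231, 0.1919]
tcp_rot: [[0.291, -0.006, 0.957], [-0.957, 0.001, 0.291], [-0.002, -1.0, -0.005]]
ft_force: [-0.3, 0.8, 0.4]
width: 0.0851
```

```bash
python3 - <<'E'
from h import *
d=cam("wrist");p=cloud(d);hsv=cv2.cvtColor(d["img"],cv2.COLOR_RGB2HSV)
c,s=np.cos(A),np.sin(A);L=np.stack([(p[...,:2]-F)@[c,s],(p[...,:2]-F)@[-s,c],p[...,2]],-1)*1000
top=(L[...,2]>138)&(L[...,2]<147)&(abs(L[...,0])<30)&(abs(L[...,1])<75)&(hsv[...,1]>100)&(hsv[...,0]<17)
q=L[top]; print(top.sum(),np.percentile(q,[1,50,99],axis=0).round(1).tolist(), cv2.minAreaRect(q[:,:2].astype(np.float32)))
go(fr(-3,0,109),A)
E
```

```text
4995 [[-14.0, -62.4, 140.5], [-4.2, 8.5, 142.4], [5.3, 64.0, 143.9]] ((-4.331919193267822, 0.022064208984375), (129.29026794433594, 19.80793571472168), 89.90048217773438)
t 7.32 row [ 0.003  0.    -0.001] [-0.4 84.2 -1.6] w 0.08500202717025035
```

servo_tool(targets=[0, 0, 0, 0, 25, -3, 85, 0, 0, 0, 0, 50, -3, 85, 0, 0, 0, 0, 70, -3, 85, 0, 0, 0, 0, 82, -3, 85, 0, 0, 0, 0, 82, -3, 85, 0, 0, 0, 0, 82, -3, 85])

```text
time: 7.82
tool_pos: [0.4922, -0.024, 0.1122]
tcp_rot: [[0.291, -0.001, 0.957], [-0.957, 0.0, 0.291], [-0.0, -1.0, -0.001]]
ft_force: [0.8, 0.1, 0.8]
width: 0.0849
```

servo_tool(targets=[0, 0, 0, 0, 0, 0, 10, 0, 0, 0, 0, 0, 0, 10, 0, 0, 0, 0, 0, 0, 10, 0, 0, 0, 0, 0, 0, 10, 0, 0, 0, 0, 0, 0, 10, 0, 0, 0, 0, 0, 0, 10, 0, 0, 0, 0, 0, 0, 10, 0, 0, 0, 0, 0, 0, 10], squeeze=60)

```text
time: 8.48
tool_pos: [0.4923, -0.0242, 0.1129]
tcp_rot: [[0.291, 0.002, 0.957], [-0.957, -0.0, 0.291], [0.001, -1.0, 0.002]]
ft_force: [2.4, 0.2, 2.7]
width: 0.0188
```

Gripped (18.8 mm). Lifting straight up.

servo_tool(targets=[0, 0, 0, 0, 0, 0, 10, 0, 0, 0, 0, 0, 0, 10, 0, 0, 0, 0, -10, 0, 10, 0, 0, 0, 0, -20, 0, 10, 0, 0, 0, 0, -30, 0, 10, 0, 0, 0, 0, -45, 0, 10, 0, 0, 0, 0, -60, 0, 10, 0, 0, 0, 0, -75, 0, 10], squeeze=80)

```text
time: 9.15
tool_pos: [0.4896, -0.024, 0.1858]
tcp_rot: [[0.291, -0.006, 0.957], [-0.957, 0.0, 0.291], [-0.002, -1.0, -0.005]]
ft_force: [0.6, 0.9, -3.1]
width: 0.0191
```

servo_tool(targets=[0, 0, 0, 0, -10, 0, 10, 0, 0, 0, 0, -25, 0, 10, 0, 0, 0, 0, -40, 0, 10, 0, 0, 0, 0, -48, 0, 10, 0, 0, 0, 0, -48, 0, 10, 0, 0, 0, 0, -48, 0, 10])

```text
time: 9.65
tool_pos: [0.4912, -0.0241, 0.2344]
tcp_rot: [[0.291, -0.001, 0.957], [-0.957, 0.0, 0.291], [-0.0, -1.0, -0.001]]
ft_force: [0.4, -1.1, -3.4]
width: 0.0189
```

```bash
python3 - <<'E'
from h import *
d=cam("wrist");a=cv2.resize(d["img"],(400,300))
e=cam("scene");b=cv2.resize(e["img"][110:260,190:310],(390,488));a=cv2.copyMakeBorder(a,0,188,0,0,0)
cv2.imwrite("pics/w5.png",np.hstack([a,b])[:,:,::-1])
go([.532,.252,.2355],-np.pi/2)
E
```

```text
t 9.75 row [0.003 1.866 0.002] [-252.1   -2.1  119.8] w 0.01878037287669556
```

View pics/w5.png

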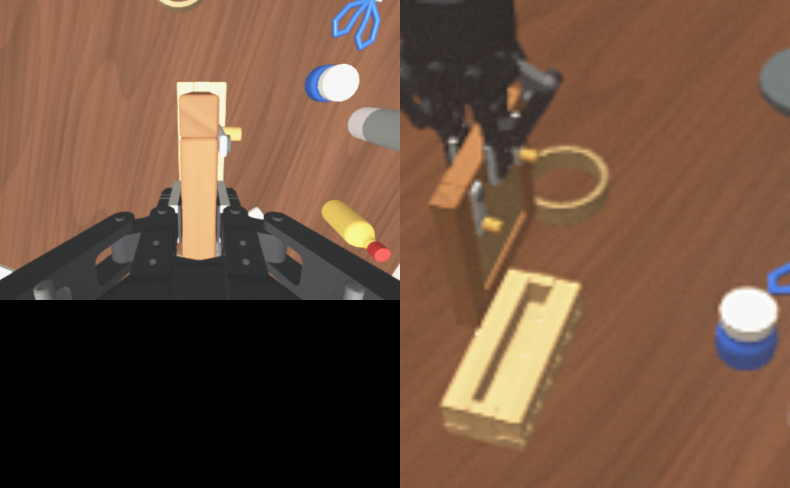

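The frame is clear of the stand, both buttons are down, and it is held squarely (right crop, frame at about (480,220)). Carrying and turning it towards the camera.

servo_tool(targets=[0, 0.05, 0, -10, -1, 4, 10, 0, 0.14, 0, -24, -1, 9, 10, 0, 0.24, 0, -40, -1, 16, 10, 0, 0.34, 0, -55, -1, 24, 10, 0, 0.44, 0, -70, -1, 32, 10, 0, 0.54, 0, -85, -1, 40, 10, 0, 0.64, 0, -100, -1, 48, 10, 0, 0.73, 0, -112, -1, 54, 10])

```text
time: 10.42
tool_pos: [0.51, 0.0998, 0.2344]
tcp_rot: [[-0.425, -0.003, 0.905], [-0.905, -0.0, -0.425], [0.001, -1.0, -0.003]]
ft_force: [-0.4, -0.1, -3.5]
width: 0.0185
```

```bash
python3 -c "
from h import *
go([.532,.252,.2355],-np.pi/2)"
```

```text
t 10.42 row [0.002 1.131 0.003] [-147.1   -1.2  -44.9] w 0.018524874568085527
```

servo_tool(targets=[0, 0.1, 0, -13, 0, -4, 10, 0, 0.2, 0, -26, 0, -8, 10, 0, 0.3, 0, -39, 0, -12, 10, 0, 0.4, 0, -52, 0, -16, 10, 0, 0.5, 0, -65, 0, -20, 10, 0, 0.6, 0, -78, 0, -24, 10, 0, 0.7, 0, -91, 0, -28, 10, 0, 0.79, 0, -103, 0, -32, 10])

```text
time: 11.08
tool_pos: [0.5244, 0.2062, 0.2342]
tcp_rot: [[-0.942, -0.003, 0.335], [-0.335, -0.001, -0.942], [0.003, -1.0, -0.0]]
ft_force: [0.6, 0.2, -3.7]
width: 0.0186
```

```bash
python3 -c "
from h import *
go([.532,.252,.2355],-np.pi/2)"
```

```text
t 11.08 row [-0.     0.341  0.003] [-22.5  -1.3 -40.6] w 0.01863271322375414
```

servo_tool(targets=[0, 0.08, 0, -6, 0, -10, 10, 0, 0.16, 0, -11, 0, -20, 10, 0, 0.24, 0, -16, 0, -29, 10, 0, 0.3, 0, -20, -1, -36, 10, 0, 0.34, 0, -22, -1, -40, 10, 0, 0.341, 0, -22, -1, -40, 10, 0, 0.341, 0, -22, -1, -40, 10, 0, 0.341, 0, -22, -1, -40, 10])

```text
time: 11.75
tool_pos: [0.5318, 0.2503, 0.2361]
tcp_rot: [[-1.0, -0.002, 0.006], [-0.006, -0.001, -1.0], [0.002, -1.0, 0.001]]
ft_force: [-0.1, 1.2, -3.2]
width: 0.0185
```

```bash
python3 - <<'E'
from h import *
go([.532,.252,.2355],-np.pi/2)
R=[]
for n in("top","scene","wrist"):
    d=cam(n);p=cloud(d);hsv=cv2.cvtColor(d["img"],cv2.COLOR_RGB2HSV);h=p[...,2]
    m=(abs(h-.265)<.02)&(abs(p[...,1]-.25)<.03)&(abs(p[...,0]-.532)<.09)&(hsv[...,1]>90)&(hsv[...,0]<17)
    q=p[m]
    if m.sum()>5: print(n,m.sum(),cv2.minAreaRect(q[:,:2].astype(np.float32)),np.percentile(q,[2,50,98],axis=0).round(3).tolist())
    m=(h>.1)&(abs(p[...,1]-.25)<.04)&(abs(p[...,0]-.532)<.09)&(hsv[...,0]<17)&(hsv[...,1]>90)
    q=p[m];print("all",m.sum(),np.percentile(q,[1,99],axis=0).round(3).tolist())
    m=(h>.18)&(h<.225)&(p[...,1]>.38)&(p[...,1]<.45)&(abs(p[...,0]-.532)<.05)
    if m.sum(): print("lens",np.percentile(p[m],[2,50,98],axis=0).round(3).tolist())
    if n!="wrist": R.append(d["img"])
a=cv2.resize(R[0][140:290,50:200],(400,400));b=cv2.resize(R[1][40:240,180:340],(390,488));a=cv2.copyMakeBorder(a,0,88,0,0,0)
cv2.imwrite("pics/w6.png",np.hstack([a,b])[:,:,::-1])
E
```

```text
t 11.75 row [-0.001  0.006  0.002] [-0.2  0.6 -1.7] w 0.018463277771903056
top 78 ((0.5313674807548523, 0.2507930397987366), (0.01429904904216528, 0.12756852805614471), 86.76917266845703) [[0.47, 0.241, 0.245], [0.483, 0.255, 0.264], [0.594, 0.261, 0.268]]
all 188 [[0.453, 0.214, 0.137], [0.595, 0.267, 0.525]]
lens [[0.493, 0.428, 0.184], [0.51, 0.434, 0.217], [0.551, 0.449, 0.225]]
scene 306 ((0.5328174233436584, 0.2432878017425537), (0.13038687407970428, 0.0345238633453846), 2.0570905208587646) [[0.471, 0.238, 0.246], [0.555, 0.242, 0.263], [0.597, 0.259, 0.268]]
all 1370 [[0.47, 0.221, 0.138], [0.597, 0.258, 0.369]]
lens [[0.497, 0.412, 0.181], [0.542, 0.428, 0.207], [0.573, 0.442, 0.224]]
wrist 9915 ((0.5509200692176819, 0.24783828854560852), (0.05071699246764183, 0.09451277554035187), 72.81880950927734) [[0.507, 0.241, 0.264], [0.559, 0.25, 0.266], [0.598, 0.26, 0.267]]
all 10064 [[0.506, 0.24, 0.246], [0.599, 0.26, 0.268]]
lens [[0.499, 0.413, 0.181], [0.532, 0.414, 0.193], [0.553, 0.433, 0.205]]
```

View pics/w6.png

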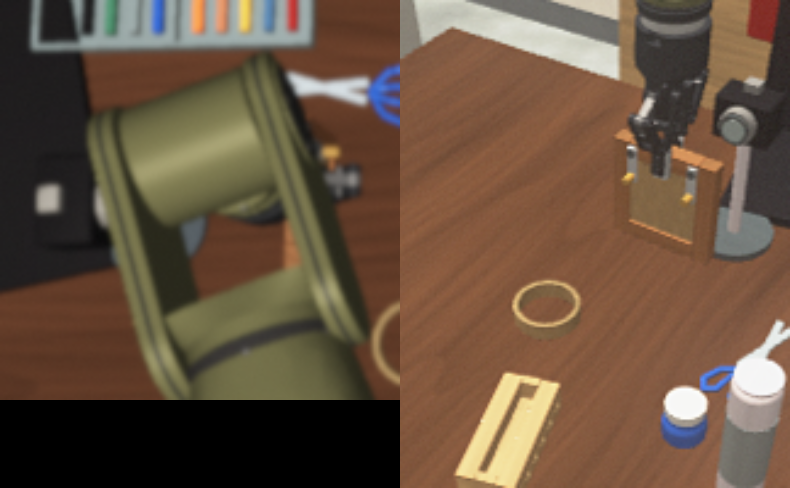

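The frame hangs upright in front of the lens (right crop: frame at (665,195), lens at (738,125)). The face is at y ≈ 0.260 with the lens at ≈ 0.413, so about 153 mm away. The picture centre is at x ≈ 0.533, z ≈ 0.20, and both buttons are down. Letting it settle, then handing in.

servo_tool(targets=[0, 0, 0, 0, 0, 0, 10, 0, 0, 0, 0, 0, 0, 10, 0, 0, 0, 0, 0, 0, 10, 0, 0, 0, 0, 0, 0, 10])

```text
time: 12.23
tool_pos: [0.5322, 0.2507, 0.2372]
tcp_rot: [[-1.0, 0.0, 0.005], [-0.005, 0.0, -1.0], [-0.0, -1.0, -0.0]]
ft_force: [-0.0, -0.2, -3.8]
width: 0.0188
```

```bash
python3 -c "
from h import *
s=status.state();print(s['time'],s['tool_pos'],abs(s['qvel']).max(),s['width']);print(ticket.close_job())"
```

```text
12.2333 [0.5322458  0.25066016 0.23717379] 0.0012855837856191826 0.018750446907745303
the job is handed in; nothing more can be done
None
```

I turned the open turnbutton down with the frame in its stand, lifted the frame out, and handed the job in at 12.2 s, holding it still in front of the camera. No verdict is reported.

**Last checks:**
- **Position:** the picture was about 153 mm from the lens. Its centre was within a few mm of the lens sideways and in height, with the frame upright and square to within about 2°.
- **Grip and buttons:** fingers were closed at 18.8 mm on the rail and joint speeds were near zero. Both knobs sat at y ≈ ±38 mm before the lift, and both buttons still looked down in the final picture.
- **Other objects:** nothing else looked moved in the pictures, but I did not measure the other objects against where they started.

**What went wrong:**
- **First push:** the gripper's closed knuckles pressed on the frame's top edge at 57 N on the wrist sensor, and the button stopped short at about 1.2–1.27 rad. Pushing again with the tool tilted brought it straight down at about 1 N.
- **Possible failure:** that contact was with the knuckles at the fingers. If they count as the gripper's body, it may have broken the 40 N limit; I could not check this.
- **Camera disagreement:** the scene camera and the wrist camera differed by 2–4 mm along the frame's x. The grip tolerated this.

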